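Find the heavy side of a flywheel on the roller balance stand

ROBOT

A 7-joint arm with a two-finger parallel gripper is mounted at the origin on a cart in front of the work surface, level with it; the furniture and walls round the work are solid. World frame = base frame: x ahead of the robot, y to its left, z up, the work surface at z = 0. Lengths are in m, angles in rad, forces in N, time in s.
With the tool pointing down it reaches from about 0.4 to 0.9 m from the base axis. Payload 5.6 kg.
Tool frame: the origin (TCP) lies midway between the tips of the shut fingers; the grasp point (between the pads) lies 19 mm behind it; y points along the fingers, z is the direction in which the jaws open and shut, and the axes are right-handed (so a half turn about y gives the same grasp; the last joint's range is limited). The gripper opens to 92 mm and grips with 3 to 60 N. Pads are 20 mm wide; open, the fingers measure 128 mm over their backs; the gripper's body (75 mm by 189 mm) begins 69 mm behind the grasp point.
Start: joints at [1.108, 0.468, -0.012, 1.603, 0.006, 1.071, -0.056], TCP at [0.265, -0.594, 0.215] pointing down, gripper open.
Joint ranges: [-2.53, 2.53], [-0.31, 2.02], [-1.57, 1.55], [0.28, 2.44], [-1.29, 4.43], [0.15, 1.84], [-2.92, 2.92]. Speed limits (rad/s): [2.57, 2.57, 3.14, 3.14, 3.14, 3.14, 3.14].

INTERFACE

Orientations are given as a 3x3 rotation matrix whose columns are the frame's x, y, z axes.
In Python, from station import env, effector, solver, viewer, workorder, search_frame, tip_of gives the robot as it stands. Calls block until the motion is done:
- env.reach(position, orientation): joint-space move of the TCP to a pose.
- env.movel(position, frame=None, rate=0.15): straight line of the TCP; frame=None keeps the orientation; rate is the mean speed in m/s.
- env.goto_joints(angles): joint-space move.
- effector.release() and effector.grasp(squeeze=None): open the fingers fully, or close them until they stop; squeeze is the grip in N (None keeps the last).
- env.pause(seconds).
- solver.inverse_kinematics(position, orientation): joint angles nearest the present ones, or None.
- env.sense(): the state.
- viewer.read_camera(name): name is "side" or "top" or "wrist"; returns (picture, depth): 420x560x3 uint8, red, green, blue; 420x560 float32, m along the optical axis (not along the pixel's ray), 0 where there is no reading.
- viewer.camera_info(name): a dict with "intrinsics" (3x3 intrinsics, pixels), "eye" and "rotation" of the camera in the world; the wrist camera has in their place "T_tool_cam" (4x4, takes a point from camera to tool coordinates, whose origin is the TCP and whose axes are the tool frame's). Camera axes: x right, y up, looking along -z (the intrinsics and any distortion apply to the point x, -y, -z); pixel columns grow to the right and rows downward; lengths in m; the calibration is good to about 2 mm. The wrist camera is an equidistant fisheye: a pixel r from the principal point sees the ray r / f radians off the axis. A picture is of the moment at which its call begins: read the wrist's pose just before it. camera_info takes no time and is no camera call.
A pose or a line that the arm cannot do raises env.PlanningError and nothing moves.
- workorder.finish_job(): hands the job in, once; it reports no verdict.
Trained networks look in the newest picture that a camera, given by its name, has taken for a name from the list of things; names that differ only in an ending like _2 or _b are one class to them, and where a whole thing is asked for, a point or a joint stands for the part that bears it (a point fixed in the world has none). Each returns a list of dicts, best first, with "score" (0 to 1); they miss things now and then, are a little off and sometimes report something else, mostly with a low value. They report only what shows in the picture. A call takes as long as a camera call.
- search_frame(camera, name): "at" ([x, y, z] in m, in world coordinates, good to about 4 mm: the middle of the surface that is visible of it).
- tip_of(camera, name): "at" ([x, y, z] in m, in world coordinates, good to about 4 mm: a listed point, or the origin of a listed thing).
The state is a dict: "t": time; "joint_positions": joint angles; "joint_velocities": joint speeds; "tau": joint torques, N m; "ee_pos": TCP position; "tcp_rot": TCP orientation; "wrist_force": force on the tool from outside, world axes, zero at the start; "moment": the same for the moment, N m; "gripper_width": finger opening in m.
Only numpy, scipy, OpenCV 4.12 (cv2) and the standard library are available. Lean on these libraries where they do the work, as an engineer would, in place of code of your own. Each camera call takes 0.05 s, during which the arm holds its last target.

TASK

Do a static balance check: lift the stirrer flywheel that carries a weight block on its rim out of its rest and lower it gently onto the roller stand, its shaft lying in the troughs between the rollers and its disc midway between the roller pairs. Let go, so that it turns freely until the weight hangs at the bottom, and leave it there at rest. Leave the plain wheel without a weight in its own rest.

Things in the scene. Friction and masses are not known exactly. Their poses are not given: they have to be found in the camera images.
- flywheel: aluminium disc 110 mm across, 22 thick, on a level steel shaft 14 mm thick, 120 long (hub 34 across, 36 long), 0.4 to 0.6 kg. A dark weight block (26 along the rim, 32 wide, 40 to 70 mm from the axis) straddles the rim. Origin: disc's middle on the axis; y along the shaft, z straight away from the block. Starts 80 mm up in its rest, block level on a ledge, disc's top free to pinch by its faces.
- roller_stand: fixed stand: base 110 x 130 mm; two cheeks (52 mm either side of centre along y, 8 thick, tops 80.5 mm up), each with two free, damped steel rollers inside, 32 mm across, 10 wide; roller middles at x +-17, y +-38, 74.5 mm up, tops 90.5. Origin: centre of underside; y along the axles. A shaft in the troughs lies along y, its axis 90 mm up over the origin; an unbalanced wheel swings to rest in 2 to 3 s.
- plain_wheel: bystander, to be left alone: a plain wheel with the same disc, hub and shaft (110 mm, 22 mm, 14 x 120 mm) but no weight block, in a like rest. Origin in the middle of the disc, on the axis; y along the shaft.
- rest_a: the flywheel's rest, grey, fixed: base 120 x 110 mm; two posts 42 mm either side of the origin along y with black notches for the shaft (10 mm wide along y, 25 along x, tops 84 mm up); a ledge at x = -57 to -69 mm, top 67 mm up, on which the weight block lies, so that the wheel cannot turn. Origin: on the bench under the wheel's middle; y along the shaft. The wheel lifts straight out.

How it is judged:
On the way:
1. the flywheel is lifted clear of its rest, at least 30 mm (height (world z) of flywheel above 0.11 m), for 0.1 s.
At the end, for the whole second after the job is handed in: the flywheel lies with its shaft on the rollers (origin within 8 mm across and 18 mm along the stand, shaft middle line 85 to 95 mm above the bench, shaft within 10 degrees of the axles), its weight within 15 degrees of straight down, at rest; the plain wheel is within 20 mm of where it was (x of flywheel in the frame of roller_stand between -0.008 and 0.008 m and y of flywheel in the frame of roller_stand between -0.018 and 0.018 m and z of flywheel in the frame of roller_stand between 0.085 and 0.095 m and angle between the y axis of flywheel and the y axis of roller_stand, either way round below 0.17 rad and angle between flywheel's own z axis and vertical below 0.26 rad and linear speed of flywheel below 0.02 m/s and angular speed of flywheel below 0.2 rad/s and distance of plain_wheel from where it was at the start of the episode below 0.02 m); the robot touches nothing.
It fails at once if the flywheel is dropped (falls freely at more than 0.6 m/s, from about 20 mm) (linear speed of flywheel above 0.6 m/s and contact force between flywheel and the fingers below 0.1 N).
It fails at once if the plain wheel is taken out of its rest or pushed more than 20 mm (distance of plain_wheel from where it was at the start of the episode above 0.02 m).
It also fails if it takes over 61 s, if anything falls off the work surface, if the arm or the gripper's body presses on something with over 40 N, if the wrist force passes 120 N, or if a joint passes its speed limit or range.

## Working session

There is one attempt and no reset: what is moved stays moved. The work goes in short steps, each a Python script; the robot and the scene stay as the last script left them, time stands still between calls to the robot, and variables do not carry over. Pictures are saved under pics/ and viewed, and the job is handed in when it is done.

```bash
mkdir -p pics; ls
python3 - <<'E'
from station import *
import cv2,numpy as np
s=env.sense();print(s['t'],s['ee_pos'],s['tcp_rot'],s['gripper_width'])
for c in ["top","side"]:
    p,d=viewer.read_camera(c);cv2.imwrite(f"pics/{c}0.png",p[:,:,::-1]);np.save(f"pics/{c}0.npy",d)
    i=viewer.camera_info(c);print(i)
    for n in ["flywheel","plain_wheel","roller_stand","rest_a"]:
        for f in (search_frame,tip_of):
            print(c,n,f.__name__,[(np.round(r["at"],4).tolist(),round(r["score"],2)) for r in f(c,n)])
E
```

```text
pics
0.0 [ 0.26462551 -0.59305074  0.21364103] [[-9.13190665e-01 -8.46124022e-04  4.07531708e-01]
 [-4.07532565e-01  1.57425528e-03 -9.13189318e-01]
 [ 1.31112474e-04 -9.99998403e-01 -1.78241832e-03]] 0.09196293385420914
{'intrinsics': array([[384.63330482,   0.        , 284.3284105 ],
       [  0.        , 384.63330482, 204.66522357],
       [  0.        ,   0.        ,   1.        ]]), 'eye': array([0.44107423, 0.04193951, 0.9168077 ]), 'rotation': array([[-2.79857539e-04,  9.98034574e-01, -6.26650641e-02],
       [-9.99892156e-01,  6.40850436e-04,  1.46719430e-02],
       [ 1.46832654e-02,  6.26624121e-02,  9.97926763e-01]])}
top flywheel call [([0.5199, 0.2659, 0.1005], 0.9)]
top flywheel call [([0.5302, 0.2741, 0.0806], 0.63)]
top plain_wheel call [([0.4636, 0.0083, 0.1143], 0.88)]
top plain_wheel call [([0.4642, 0.0057, 0.0805], 0.68)]
top roller_stand call [([0.48, -0.202, 0.0092], 0.83)]
top roller_stand call [([0.4796, -0.1996, -0.0033], 0.76)]
top rest_a call [([0.5043, 0.2517, 0.0093], 0.94)]
top rest_a call [([0.5258, 0.2782, 0.0005], 0.85)]
{'intrinsics': array([[506.99024287,   0.        , 277.52223258],
       [  0.        , 506.99024287, 210.08719342],
       [  0.        ,   0.        ,   1.        ]]), 'eye': array([0.88330542, 0.36719562, 0.97727622]), 'rotation': array([[-0.6673051 , -0.6517292 ,  0.36048989],
       [ 0.74466808, -0.57528255,  0.33840721],
       [-0.01316632,  0.49426617,  0.86921091]])}
side flywheel call [([0.5316, 0.2737, 0.0931], 0.92)]
side flywheel call [([0.5252, 0.2709, 0.0786], 0.55)]
side plain_wheel call [([0.4743, 0.0142, 0.0959], 0.92)]
side plain_wheel call [([0.4655, 0.0076, 0.0763], 0.77)]
side roller_stand call [([0.4953, -0.1994, 0.0073], 0.57)]
side roller_stand call [([0.4848, -0.1987, -0.0017], 0.76)]
side rest_a call [([0.5335, 0.2841, 0.0063], 0.71)]
side rest_a call [([0.5282, 0.2765, -0.001], 0.61)]
```

View pics/top0.png

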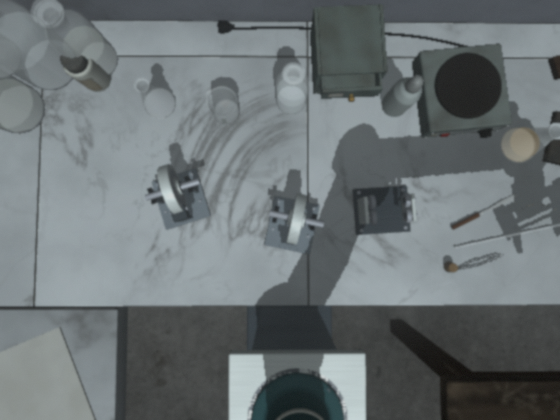

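View pics/side0.png

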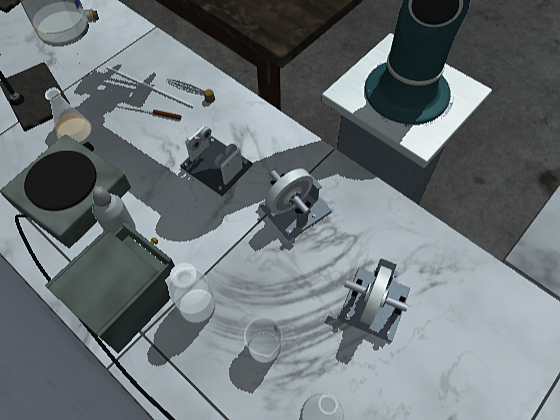

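The top view shows the flywheel's rest near (175,195), the plain wheel near (295,218) and the stand near (383,210). I'll enlarge these areas and fit the shaft, disc and stand from depth.

```bash
cat > h.py <<'E'
import numpy as np,cv2
from station import viewer
def cloud(c,d):
    i=viewer.camera_info(c);K=i['intrinsics'];v,u=np.mgrid[:d.shape[0],:d.shape[1]]
    p=np.stack([(u-K[0,2])/K[0,0]*d,-(v-K[1,2])/K[1,1]*d,-d],-1)
    return p@i['rotation'].T+i['eye']
E
python3 - <<'E'
from h import *
for c in ["top","side"]:
    d=np.load(f"pics/{c}0.npy");P=cloud(c,d);np.save(f"pics/{c}P.npy",P)
    im=cv2.imread(f"pics/{c}0.png")
    boxes={"top":[(125,150,230,240),(340,165,445,255)],"side":[(320,245,430,345),(165,110,275,210)]}[c]
    out=[cv2.resize(im[b:e,a:f],(400,380),interpolation=cv2.INTER_CUBIC) for a,b,f,e in boxes]
    cv2.imwrite(f"pics/{c}crop.png",np.hstack(out))
    for nm,ctr in [("fly",(.528,.273)),("plain",(.465,.007)),("stand",(.481,-.2))]:
        q=P[(np.hypot(P[...,0]-ctr[0],P[...,1]-ctr[1])<.09)]
        print(c,nm,len(q),"bench z",np.median(q[q[:,2]<.005][:,2]),"max",q[:,2].max())
        for lo,hi in [(.1,.15),(.075,.1),(.04,.075),(.006,.03)]:
            r=q[(q[:,2]>lo)&(q[:,2]<hi)]
            if len(r)<8: continue
            (cx,cy),(w,h),a=cv2.minAreaRect((r[:,:2]*1000).astype(np.float32))
            w_,v_=np.linalg.eigh(np.cov(r[:,:2].T))
            print("  ",lo,hi,len(r),"mean",r.mean(0).round(4),"rect",np.round([cx,cy,w,h,a],1),"pc",np.degrees(np.arctan2(v_[1,1],v_[0,1])).round(1))
E
```

```text
top fly 4482 bench z 0.0008987915794690382 max 0.1387619355380918
   0.1 0.15 647 mean [0.525  0.2691 0.1238] rect [528.4 271.6 102.1  24.3  17.6] pc -163.0
   0.075 0.1 697 mean [0.5138 0.2648 0.088 ] rect [522.4 265.5 111.3 103.6  53.9] pc 118.7
   0.04 0.075 137 mean [0.5212 0.2679 0.059 ] rect [511.9 267.6  96.8 100.1  53.4] pc -178.5
   0.006 0.03 1141 mean [0.5055 0.2619 0.0097] rect [513.4 273.1 120.2 110.1  17.7] pc 151.4
top plain 5330 bench z 0.0008038104588930506 max 0.9168076957703222
   0.1 0.15 540 mean [0.4635 0.0047 0.126 ] rect [464.5   2.1  26.7 102.5  78.5] pc 168.4
   0.075 0.1 479 mean [0.4638 0.006  0.0872] rect [464.6   5.6  91.2  93.   32.3] pc 78.3
   0.04 0.075 111 mean [0.4079 0.0193 0.0666] rect [443.    1.   51.3 102.6  70.7] pc 152.7
   0.006 0.03 1310 mean [0.448  0.0146 0.0092] rect [451.6  10.9 110.  119.6  78.4] pc -177.2
top stand 4435 bench z 0.0009716045221203062 max 0.09513831181998211
   0.075 0.1 600 mean [ 0.4856 -0.2012  0.0841] rect [ 485.7 -201.6   64.3  118.3    3.4] pc 93.4
   0.04 0.075 175 mean [ 0.4856 -0.1803  0.063 ] rect [ 486.1 -20
[... 675 characters left out ...]
92 0.1212] rect [464.4   7.4  25.2 100.6  76.8] pc 166.0
   0.075 0.1 633 mean [0.472  0.0171 0.0865] rect [463.9   7.8  93.1  92.4  34. ] pc 93.7
   0.04 0.075 389 mean [0.4549 0.0259 0.0586] rect [457.6  28.   63.2 124.7  82.7] pc 172.4
   0.006 0.03 1071 mean [0.462  0.0336 0.0096] rect [451.4  14.6 110.4 121.   77.2] pc 153.2
side stand 4065 bench z -0.00025682891106837413 max 0.09408242890569674
   0.075 0.1 554 mean [ 0.4874 -0.1948  0.0826] rect [ 485.5 -199.    66.   119.4    4. ] pc 94.1
   0.04 0.075 361 mean [ 0.4884 -0.1766  0.0604] rect [ 485.5 -197.4   65.7  115.5    2.4] pc 98.0
   0.006 0.03 1651 mean [ 0.4948 -0.1989  0.0114] rect [ 470.3 -199.7  143.   133.1    4.1] pc 84.5
```

View pics/topcrop.png

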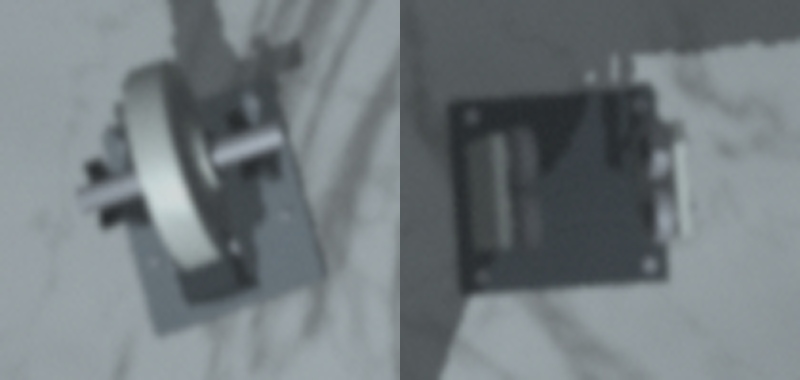

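View pics/sidecrop.png

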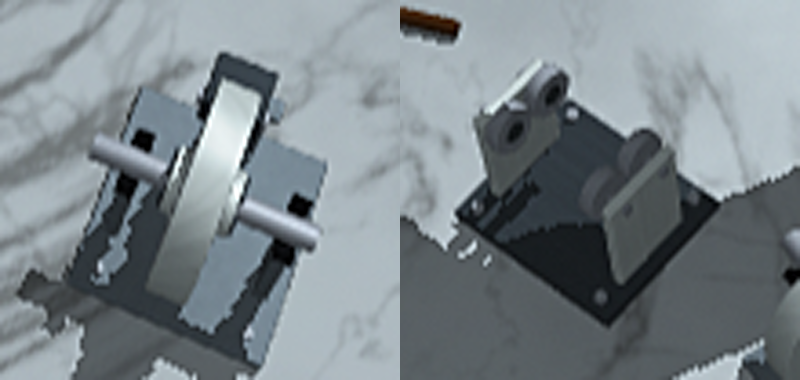

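Both views agree. The block is on the robot-facing side of the flywheel's rest (top crop 215,285), the shaft lies at about 107.7°, and the disc's middle is at (0.528, 0.273). The stand's cheeks and rollers centre on (0.4856, -0.200), with the axle at about 93.7°. Next I'll approach above the flywheel and check with the wrist camera.

```bash
cat >> h.py <<'E'
def R(deg):  # tool down, jaws along -shaft direction given
    a=np.radians(deg);y=np.array([0,0,-1.]);z=-np.array([np.cos(a),np.sin(a),0]);return np.stack([np.cross(y,z),y,z],1)
AF,AS=107.7,93.7
F=np.array([.528,.2733]);S=np.array([.4856,-.2003])
E
python3 - <<'E'
from h import *
from station import *
effector.release()
s=env.sense();p=np.array(s['ee_pos']);p[2]=.38;env.movel(p,rate=.3)
env.reach([*F,.36],R(AF));print(env.sense()['t'])
env.movel([*F,.2],rate=.25)
s=env.sense();print(s['t'],s['ee_pos'],s['wrist_force'],s['joint_positions'])
p,d=viewer.read_camera("wrist");cv2.imwrite("pics/w1.png",p[:,:,::-1]);np.save("pics/w1.npy",d)
i=viewer.camera_info("wrist");print(i)
K=i['intrinsics'];T=i['T_tool_cam'];v,u=np.mgrid[:420,:560];x=(u-K[0,2]);y=(v-K[1,2]);r=np.hypot(x,y)+1e-9;th=r/K[0,0]
k=np.tan(np.clip(th,0,1.5))/r
P=np.stack([x*k*d,-y*k*d,-d],-1)@T[:3,:3].T+T[:3,3]
P=P@np.array(s['tcp_rot']).T+np.array(s['ee_pos'])
m=(d>0)&(P[...,2]>.1)&(P[...,2]<.15)&(np.hypot(P[...,0]-F[0],P[...,1]-F[1])<.1)&(th<1.4)
q=P[m];print(len(q),q.mean(0),q[:,2].max(),cv2.minAreaRect((q[:,:2]*1000).astype(np.float32)) if len(q) else 0)
E
```

```text
4.9833
5.775 [0.5286719  0.27404206 0.2013322 ] [ 1.05770113 -0.48273141  0.9877156 ] [ 0.13825211  0.57960335 -0.93132628  1.71201154  0.51237483  1.11164517
 -2.21101656]
{'intrinsics': array([[325.1922621 ,   0.        , 277.25680005],
       [  0.        , 325.1922621 , 210.47858056],
       [  0.        ,   0.        ,   1.        ]]), 'T_tool_cam': array([[-1.78971992e-04, -9.55035337e-01, -2.96491943e-01,
        -8.36280372e-02],
       [ 7.95977903e-05,  2.96491933e-01, -9.55035354e-01,
        -1.69953552e-01],
       [ 9.99999981e-01, -1.94524684e-04,  2.29549505e-05,
         5.64448257e-04],
       [ 0.00000000e+00,  0.00000000e+00,  0.00000000e+00,
         1.00000000e+00]])}
3043 [0.53566421 0.2766908  0.1265441 ] 0.1367001321540001 ((525.8735961914062, 273.60369873046875), (100.94943237304688, 22.128414154052734), 17.705106735229492)
```

View pics/w1.png

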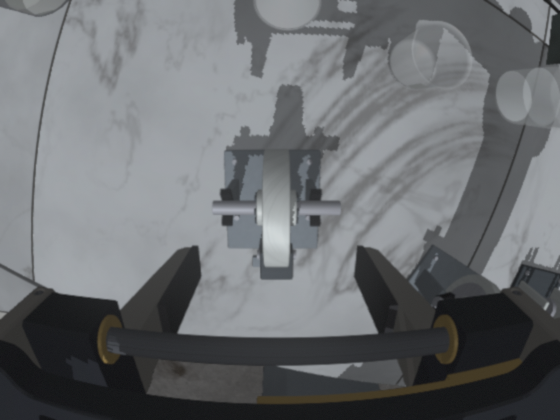

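The wrist view shows the disc at (277,205), centred between the fingers at (200,250) and (358,250), with the shaft parallel to the jaws' opening direction. Its depth fit (0.526, 0.2736, 17.7°, 22 mm wide) confirms the measurement, so I'll grasp and lift.

Run:
```python
from h import *
from station import *
g=[.5272,.2735]
env.movel([*g,.107],R(AF),rate=.1)
s=env.sense();print(s['t'],s['ee_pos'],s['wrist_force'])
effector.grasp(squeeze=55);s=env.sense();print(s['t'],s['gripper_width'],s['wrist_force'])
env.movel([*g,.15],rate=.06);env.movel([*g,.30],rate=.15)
env.pause(.2)
s=env.sense();print(s['t'],s['ee_pos'],s['gripper_width'],s['wrist_force'],s['moment'])
p,d=viewer.read_camera("side");cv2.imwrite("pics/s2.png",p[:,:,::-1])
p,d=viewer.read_camera("wrist");cv2.imwrite("pics/w2.png",p[:,:,::-1])
print(solver.inverse_kinematics([*S,.30],R(AS)),solver.inverse_kinematics([*S,.118],R(AS)))
```

```text
6.9083 [0.52761095 0.27389659 0.10765002] [-0.44521887  0.26770781 -0.21038696]
7.9667 0.021767312571547025 [ 0.01884159  1.97134569 -1.5708061 ]
10.1833 [0.52692201 0.27332312 0.29915641] 0.021369556005508477 [-0.11472248 -0.2832627  -6.14657697] [ 0.03207924 -0.00542299 -0.05467333]
[ 1.11619475  0.32246616 -0.95886887  1.76011406  0.28143322  1.20543998
 -1.42672318] [ 1.00059413  0.55558434 -0.85748181  1.94578713  0.54081802  0.88625268
 -1.64477405]
```

```bash
python3 -c "
import cv2,numpy as np
cv2.imwrite('pics/c2.png',np.hstack([cv2.resize(cv2.imread('pics/s2.png'),(400,300)),cv2.resize(cv2.imread('pics/w2.png'),(400,300))]))"
```

```text
(no output)
```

View pics/c2.png

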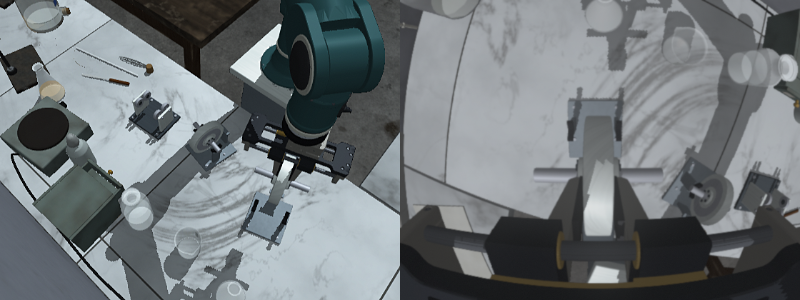

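The flywheel is held with its shaft level (side view, about 280,180), clear of its rest, and the plain wheel hasn't moved (210,140). I'll carry it high to a point above the stand and check there.

Run:
```python
from h import *
from station import *
env.reach([*S,.30],R(AS))
env.movel([*S,.20],R(AS),rate=.12);env.pause(.2)
s=env.sense();print(s['t'],s['ee_pos'],s['gripper_width'],s['wrist_force'],s['moment'])
out=[]
for c in ["side","wrist","top"]:
    p,d=viewer.read_camera(c);cv2.imwrite(f"pics/{c}3.png",p[:,:,::-1]);np.save(f"pics/{c}3.npy",d)
    print(c,[(np.round(r["at"],4).tolist(),round(r["score"],2)) for n in("flywheel","roller_stand") for r in tip_of(c,n)])
im=cv2.imread("pics/side3.png");w=cv2.imread("pics/wrist3.png")
cv2.imwrite("pics/c3.png",np.hstack([cv2.resize(im[60:240,120:340],(400,328),interpolation=2),cv2.resize(w[100:420,80:480],(400,328))]))
```

```text
13.2 [ 0.48600576 -0.20048433  0.20069486] 0.021409098691659658 [-0.69401541 -0.13820674 -6.17801134] [ 0.00213731  0.00438438 -0.03015559]
side [([0.4869, -0.2014, 0.1708], 0.69), ([0.4846, -0.2014, -0.0019], 0.82)]
wrist [([0.4804, -0.1992, 0.1725], 0.86)]
top [([0.4862, -0.1999, 0.1737], 0.77), ([0.4838, -0.1974, -0.0012], 0.95)]
```

View pics/c3.png

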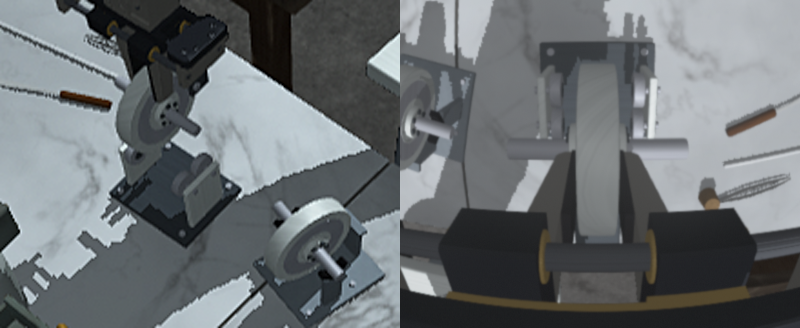

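The flywheel hangs over the stand at (0.486, -0.200, 0.172), as expected, and its disc sits between the roller pairs (wrist crop 600,150). I'll lower it in small steps while watching the wrist force.

Run:
```python
from h import *
from station import *
env.movel([*S,.135],R(AS),rate=.08)
env.movel([*S,.123],R(AS),rate=.03);env.pause(.15)
f0=env.sense()['wrist_force'];z=.123;ze=env.sense()['ee_pos'][2]
print(f0,ze)
while z>.1135:
    z-=.0008;env.movel([*S,z],R(AS),rate=.02)
    s=env.sense();f=s['wrist_force'];print(round(z,4),round(s['ee_pos'][2],4),np.round(f,2))
    if f[2]-f0[2]>4.5 or np.hypot(*(f-f0)[:2])>12: break
env.pause(.1);s=env.sense();print(s['t'],s['ee_pos'],s['wrist_force'])
p,d=viewer.read_camera("side");cv2.imwrite("pics/c4.png",cv2.resize(p[60:240,120:340,::-1],(660,540),interpolation=2))
print([(np.round(r["at"],4).tolist(),round(r["score"],2)) for r in tip_of("side","flywheel")])
```

```text
[ 0.79524748  0.43277743 -4.82407373] 0.12313735637381844
0.1222 0.1222 [-0.37 -0.14 -5.15]
0.1214 0.1213 [-0.26  0.19 -5.41]
0.1206 0.1205 [ 0.19 -0.12 -6.44]
0.1198 0.1197 [-0.46 -0.07 -5.55]
0.119 0.1189 [ 0.9   0.43 -5.59]
0.1182 0.1181 [-0.36  0.39 -5.37]
0.1174 0.1173 [-0.55  0.63 -5.68]
0.1166 0.1169 [-3.49  0.37  1.27]
17.4083 [ 0.48535723 -0.20032959  0.11691704] [-4.36625461  1.56867184  2.84638253]
[([0.4848, -0.2057, 0.0868], 0.95)]
```

View pics/c4.png

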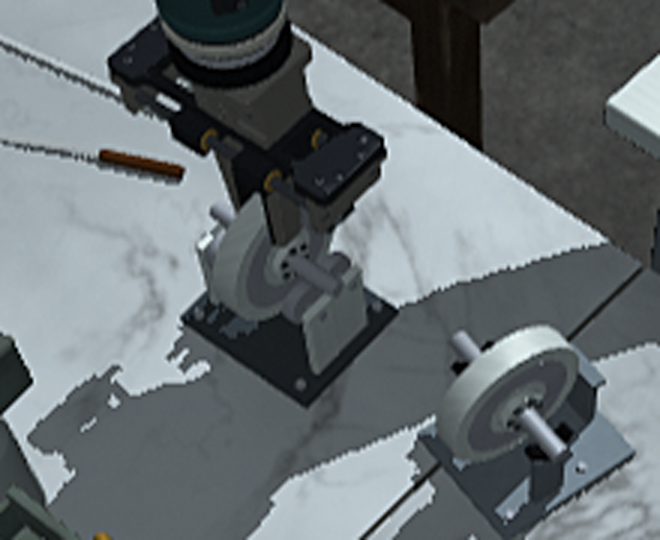

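Contact came at the expected height (axis about 0.0895), and the shaft appears seated in the troughs (picture about 300,265). I'll release, retreat straight up and watch it settle.

Run:
```python
from h import *
from station import *
effector.release();s=env.sense();print(s['t'],s['gripper_width'],s['wrist_force'])
env.movel([*S,.30],R(AS),rate=.12)
env.pause(3.5)
ims=[]
for k in range(2):
    for c in("side","top"):
        p,d=viewer.read_camera(c);ims.append(p)
        P=cloud(c,d)
        q=P[(np.hypot(P[...,0]-S[0],P[...,1]-S[1])<.09)&(P[...,2]>.11)&(P[...,2]<.16)]
        print(c,[(np.round(r["at"],4).tolist(),round(r["score"],2)) for r in tip_of(c,"flywheel")+tip_of(c,"plain_wheel")],q.mean(0),q[:,2].max(),cv2.minAreaRect((q[:,:2]*1000).astype(np.float32)))
    if k==0: env.pause(.6)
s=env.sense();print(s['t'],s['ee_pos'],s['wrist_force'])
print("diff",np.abs(ims[0][60:240,120:340].astype(int)-ims[2][60:240,120:340]).max())
w,_=viewer.read_camera("wrist");
a=[cv2.resize(x,(400,328),interpolation=2) for x in(ims[2][60:240,120:340],w[60:380,80:480])]
cv2.imwrite("pics/c5.png",np.hstack(a)[:,:,::-1]);cv2.imwrite("pics/t5.png",cv2.resize(ims[3][150:270,320:460,::-1],(700,600),interpolation=2))
```

```text
18.6167 0.09228469123419179 [-0.10097502  0.57722571  0.03787804]
side [([0.4886, -0.2017, 0.0863], 0.8), ([0.4607, 0.0069, 0.0772], 0.85)] [ 0.49237634 -0.19402839  0.13044354] 0.14662271404559613 ((485.92474365234375, -197.59913635253906), (100.52947998046875, 25.380630493164062), 2.889376163482666)
top [([0.4871, -0.1984, 0.0915], 0.56), ([0.4848, -0.1989, -0.0038], 0.22), ([0.4606, 0.0075, 0.0838], 0.97)] [ 0.4744073  -0.19489872  0.12442438] 0.14082537225990477 ((485.21868896484375, -196.75927734375), (103.6791000366211, 22.586645126342773), 10.148795127868652)
side [([0.4868, -0.2001, 0.0878], 0.65), ([0.4641, 0.0054, 0.0752], 0.82)] [ 0.49223077 -0.19387929  0.13054943] 0.14838016784012664 ((487.6685485839844, -197.56109619140625), (99.42427062988281, 25.532325744628906), 2.518625259399414)
top [([0.4878, -0.1985, 0.0927], 0.67)] [ 0.4735123  -0.19508517  0.12450094] 0.1400429324930954 ((485.04473876953125, -197.08253479003906), (101.83450317382812, 23.664621353149414), 9.833325386047363)
24.9917 [ 0.48559426 -0.20028735  0.29998837] [-0.16732173  0.99371086 -0.34809173]
diff 5
```

View pics/c5.png

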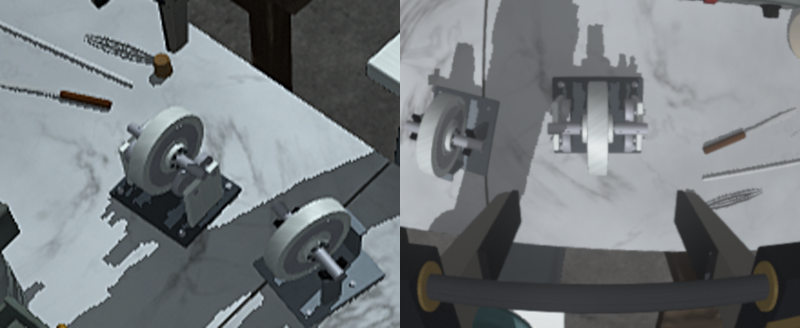

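View pics/t5.png

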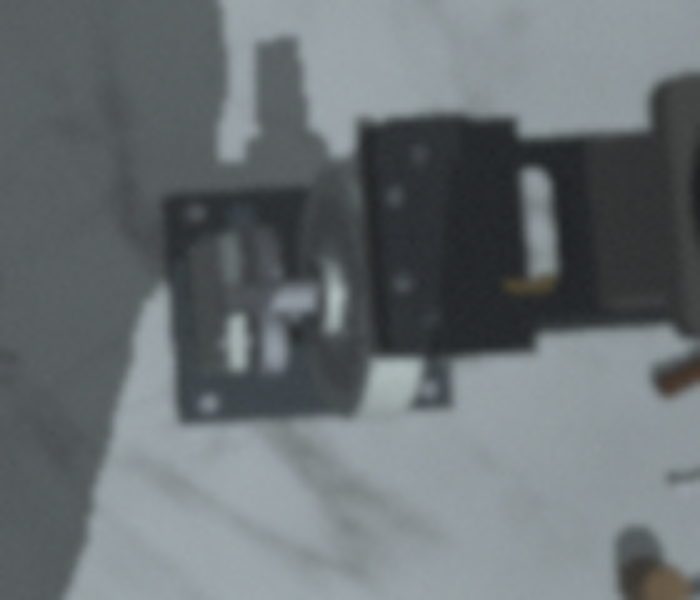

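The shaft lies on the rollers at about (0.487, -0.199, 0.09), and nothing changed between two views 0.6 s apart. The block is hidden in these views, so I'll take a full-detail look at the underside before handing in.

Run:
```python
from h import *
from station import *
# view from +y side, obliquely: tilt tool, camera looking roughly along -y
# find feasible pose whose wrist camera sees the stand from a low angle
i=viewer.camera_info("wrist");T=i['T_tool_cam'];tgt=np.array([*S,.06]);best=[]
for az in np.radians(np.arange(0,360,15)):
  for el in np.radians([20,25,30,35,45]):
    for dist in (.28,.35):
      v=-np.array([np.cos(el)*np.cos(az),np.cos(el)*np.sin(az),np.sin(el)])
      for roll in np.radians(np.arange(0,360,30)):
        zc=-v;xc=np.cross([0,0,1],zc);xc/=np.linalg.norm(xc);yc=np.cross(zc,xc)
        x2=xc*np.cos(roll)+yc*np.sin(roll);Rc=np.stack([x2,np.cross(zc,x2),zc],1)
        Rt=Rc@T[:3,:3].T;pt=tgt-v*dist-Rt@T[:3,3]
        if pt[2]<.2: continue
        q=solver.inverse_kinematics(pt,Rt)
        if q is not None: best.append((abs(np.sin(az-np.radians(93.7))),np.degrees(az),np.degrees(el),dist,np.degrees(roll),pt.round(3),q.round(2),np.abs(q-env.sense()['joint_positions']).max().round(2),Rt[:,1].round(2)))
best.sort(key=lambda b:(b[2],b[7]))
print(len(best))
for b in best[:14]:print(*b[1:])
im=cv2.imread("pics/side3.png");p,_=viewer.read_camera("side")
cv2.imwrite("pics/z6.png",cv2.resize(p[110:200,170:270,::-1],(660,594),interpolation=2))
```

```text
0
```

View pics/z6.png

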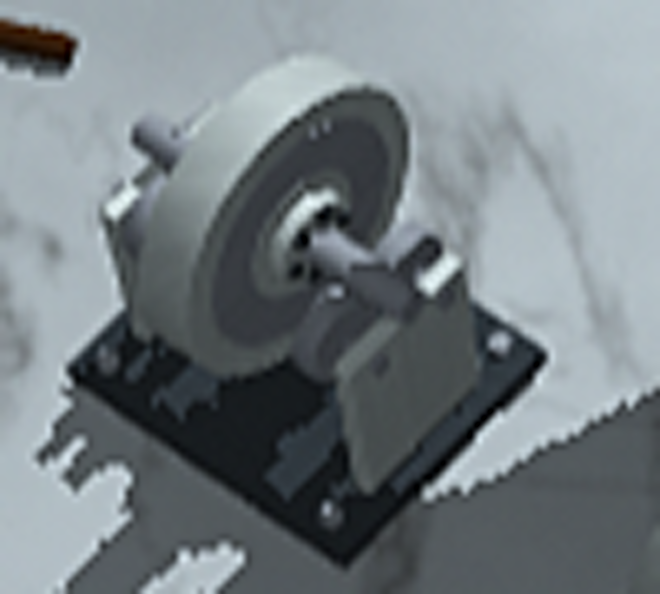

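Run:
```python
from h import *
i=viewer.camera_info("side");K=i['intrinsics'];e=i['eye'];Rr=i['rotation']
n=np.array([np.cos(np.radians(93.7)),np.sin(np.radians(93.7)),0]);t=np.array([n[1],-n[0],0])
C=np.array([.4865,-.199,.09])+.010*n
for u,v in [(218.2,129.4),(217.7,129.4),(218.9,129.2)]:
    r=Rr@np.array([(u-K[0,2])/K[0,0],-(v-K[1,2])/K[1,1],-1]);p=e+r*((C-e)@n)/(r@n)
    print(p,"r",np.hypot((p-C)@t,p[2]-C[2]),"deg from up",np.degrees(np.arctan2((p-C)@t,p[2]-C[2])))
# same marks in picture while held (block level toward -x): up should be +x side
im=cv2.imread("pics/side0.png");
a=cv2.imread("pics/side3.png")
cv2.imwrite("pics/z7.png",np.hstack([cv2.resize(a[85:165,165:245],(390,390),interpolation=2),cv2.resize(im[255:345,335:425],(390,390),interpolation=2)]))
```

```text
[ 0.46705302 -0.19023669  0.12672055] r 0.04127201724557719 deg from up -27.161887145285583
[ 0.46841748 -0.19014846  0.12807525] r 0.04189334181622964 deg from up -24.65149894748352
[ 0.4650369  -0.19036707  0.12539229] r 0.041082918909350494 deg from up -30.516348575936036
```

View pics/z7.png

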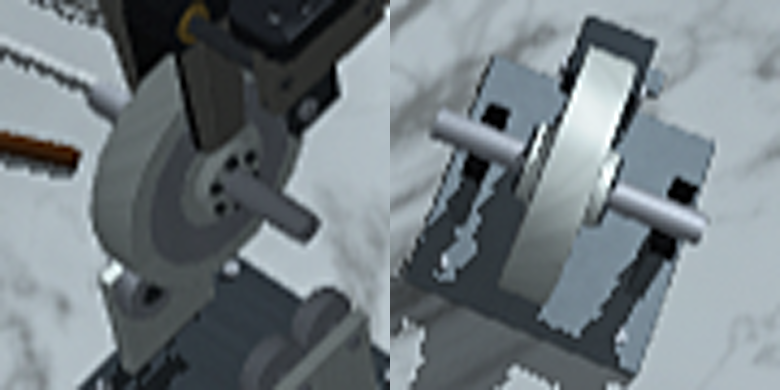

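The underside is still dark in this view. I'll use depth to locate the block.

Run:
```python
from h import *
from station import *
p,d=viewer.read_camera("side");P=cloud("side",d);print(env.sense()['t'])
np.save("pics/side8.npy",d)
n=np.array([np.cos(np.radians(93.7)),np.sin(np.radians(93.7)),0]);t=np.array([n[1],-n[0],0])
C=np.array([.4865,-.199,.0])
L=np.stack([(P-C)@t,(P-C)@n,P[...,2]],-1)
m=(np.abs(L[...,0])<.075)&(np.abs(L[...,1])<.025)&(L[...,2]>.014)&(L[...,2]<.085)
v,u=np.nonzero(m)
for a,b in sorted(zip(v,u)):
    l=L[a,b]*1000
    if np.hypot(l[0],l[2]-90)>57 or (l[1]>13.5): print(a,b,l.round(1),p[a,b])
# prediction overlay
i=viewer.camera_info("side");K=i['intrinsics'];e=i['eye'];Rr=i['rotation']
im=cv2.resize(p[110:200,170:270,::-1],(800,600*6//5 and 720)[:2],interpolation=2);im=cv2.resize(im,(660,594))
im=cv2.convertScaleAbs(im,alpha=1.8,beta=20)
for ang,col in [(0,(0,255,0)),(-27,(0,0,255))]:
    a=np.radians(ang)
    rd=np.array([-np.sin(a),-np.cos(a)]);tg=np.array([np.cos(a),-np.sin(a)])
    for y in(-16,16):
        pts=[]
        for r,s in[(40,-13),(70,-13),(70,13),(40,13)]:
            x,z=(rd*r+tg*s)/1000;w=C+t*x+n*y/1000+np.array([0,0,.09+z])
            c=Rr.T@(w-e);pts.append([(K[0,0]*c[0]/-c[2]+K[0,2]-170)*6.6,(K[1,2]-K[1,1]*c[1]/-c[2]-110)*6.6])
        cv2.polylines(im,[np.int32(pts)],True,col,1)
cv2.imwrite("pics/z8.png",im)
```

```text
25.1417
140 228 [-38.3  13.7  72.8] [70 75 76]
145 221 [-12.6  17.2  84.4] [123 133 141]
145 222 [-15.5  17.2  81.3] [75 81 86]
150 216 [ 4.3 17.6 84.5] [67 72 74]
151 216 [ 4.9 17.7 81.7] [59 65 67]
151 217 [ 4.5 20.6 83.7] [10 14 16]
151 218 [ 1.6 20.3 80.3] [24 27 30]
152 215 [ 9.3 19.  83.8] [59 64 65]
152 216 [ 5.6 17.9 78.9] [55 61 64]
152 217 [ 5.5 21.1 81.4] [24 27 30]
152 218 [ 1.2 19.2 75.2] [41 44 48]
153 213 [13.9 17.3 83.7] [73 80 79]
153 214 [11.8 18.1 82.1] [73 80 81]
153 215 [ 9.4 18.4 79.8] [70 75 78]
169 207 [24.  -3.5 15.4] [23 27 31]
170 207 [25.9 -1.9 14.9] [22 28 30]
177 197 [54.2 -6.8 15.2] [19 23 25]
180 202 [53.   7.4 14.7] [22 26 28]
181 203 [53.4 10.7 14.1] [21 24 27]
```

View pics/z8.png

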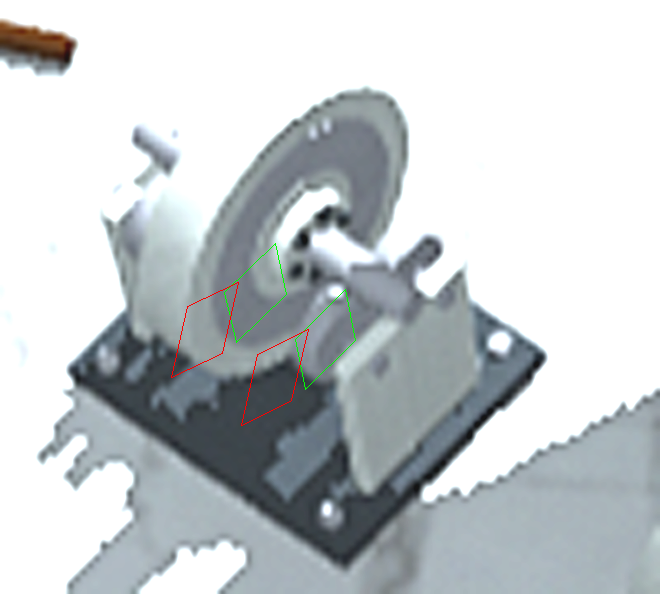

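Depth excludes the block being 27° towards +x (the red outlines show bare base), and a block hanging straight down (green) would be hidden behind the near roller. The -x side is still unseen, so I'll look from there with the wrist camera.

Run:
```python
from h import *
from station import *
i=viewer.camera_info("wrist");T=i['T_tool_cam'];tgt=np.array([*S,.05]);best=[]
q0=np.array(env.sense()['joint_positions'])
# sample joints near-ish by IK over tool pose: keep tool tilt moderate, camera position with low elevation relative to stand, on -x or +-y sides
for x in np.arange(.3,.6,.05):
  for y in np.arange(-.6,.2,.05):
    if np.hypot(x-S[0],y-S[1])<.17 or np.hypot(x-.465,y-.007)<.15: continue
    for z in (.2,.25,.3):
      for yaw in range(0,360,30):
        for tilt in (0,20,35,50):
          a=np.radians(yaw);h=np.array([np.cos(a),np.sin(a),0]);b=np.radians(tilt)
          yt=np.array([0,0,-1])*np.cos(b)+h*np.sin(b)   # finger dir leaning to h
          xt=-(h*np.cos(b)+np.array([0,0,1])*np.sin(b)) if False else None
          zt=np.cross(h,[0,0,1]);Rt=np.stack([np.cross(yt,zt),yt,zt],1)
          for sg in (1,-1):
            R2=Rt*np.array([sg,1,sg]);pt=np.array([x,y,z])
            cam=pt+R2@T[:3,3];look=-(R2@T[:3,:3])[:,2];v=tgt-cam;dd=np.linalg.norm(v);v/=dd
            off=np.degrees(np.arccos(v@look))
            az=np.degrees(np.arctan2(-v[1],-v[0]));el=np.degrees(np.arcsin(-v[2]))
            if off<38 and el<50 and (az>95 or az<-85) and .15<dd<.5: best.append((el,az,off,dd,pt,R2,tilt,yaw))
best.sort(key=lambda b:b[0]+.5*abs(((b[1]-180+180)%360)-180 if 0 else 0))
k=0
for b in best:
    q=solver.inverse_kinematics(b[4],b[5])
    if q is None: continue
    print(np.round(b[:4],2),b[4].round(2),b[6:],np.abs(q-q0).max().round(2),(q-q0).round(2));k+=1
    if k>14:break
print(len(best))
```

```text
[ 23.   -93.51  24.36   0.5 ] [ 0.55 -0.5   0.2 ] (50, 60) 1.24 [ 0.1   0.64  0.51 -0.66 -0.72  0.29 -1.24]
[  23.22 -107.43   16.06    0.49] [ 0.35 -0.45  0.2 ] (50, 90) 0.79 [ 0.19  0.55  0.53 -0.48 -0.46  0.56 -0.79]
[  23.25 -127.78    7.2     0.49] [ 0.3 -0.4  0.2] (50, 60) 0.91 [ 0.43  0.33  0.54 -0.07 -0.72  0.21 -0.91]
[  23.36 -139.86    9.33    0.49] [ 0.3 -0.4  0.2] (50, 30) 1.01 [ 0.61  0.18  0.5   0.21 -1.   -0.11 -1.01]
[  23.38 -130.87   17.58    0.49] [ 0.35 -0.45  0.2 ] (50, 30) 1.1 [ 0.51  0.26  0.51  0.06 -0.99 -0.12 -1.1 ]
[  23.63 -113.55    5.98    0.49] [ 0.4  -0.45  0.2 ] (50, 60) 1.04 [ 0.3   0.45  0.52 -0.29 -0.73  0.23 -1.04]
[  23.64 -146.02   31.15    0.49] [ 0.3  -0.45  0.2 ] (50, 0) 1.23 [ 1.    0.19  0.09  0.37 -1.14 -0.58 -1.23]
[  23.8  -101.24   10.39    0.48] [ 0.4  -0.45  0.2 ] (50, 90) 0.85 [ 0.13  0.59  0.51 -0.57 -0.47  0.57 -0.85]
[  24.04 -116.53   30.66    0.48] [ 0.45 -0.5   0.2 ] (50, 30) 1.24 [ 0.36  0.37  0.51 -0.14 -0.97 -0.15 -1.24]
[ 24.14 -94.77   4.61   0.48] [ 0.45 -0.45  0.2 ] (50, 90) 0.91 [ 0.07  0.64  0.49 -0.66 -0.48  0.58 -0.91]
[ 24.2  -88.18   2.2    0.48] [ 0.5  -0.45  0.2 ] (50, 90) 0.87 [-0.1   0.66  0.73 -0.76 -0.65  0.63 -0.87]
[  24.48 -107.4    11.65    0.47] [ 0.45 -0.45  0.2 ] (50, 60) 1.11 [ 0.24  0.49  0.51 -0.35 -0.73  0.21 -1.11]
[ 24.58 115.7   23.56   0.47] [0.3 0.  0.2] (50, 270) 0.9 [-0.9   0.28 -0.25  0.49  0.56  0.5  -0.11]
[  24.58 -115.88   23.76    0.47] [ 0.3 -0.4  0.2] (50, 90) 0.74 [ 0.26  0.45  0.52 -0.28 -0.46  0.47 -0.74]
[  24.65 -122.45    2.95    0.47] [ 0.35 -0.4   0.2 ] (50, 60) 0.97 [ 0.37  0.36  0.51 -0.11 -0.73  0.18 -0.97]
1007
```

Run:
```python
from h import *
from station import *
T=viewer.camera_info("wrist")['T_tool_cam'];tgt=np.array([*S,.05])
env.movel([.42,-.36,.36],R(AS),rate=.2)
pt=np.array([.35,-.40,.22]);a,b=np.radians(60),np.radians(50)
h=np.array([np.cos(a),np.sin(a),0]);yt=np.array([0,0,-1])*np.cos(b)+h*np.sin(b);zt=np.cross(h,[0,0,1])
Rt=np.stack([np.cross(yt,zt),yt,zt],1)
def off(R2): 
    v=tgt-pt-R2@T[:3,3];return np.arccos(v@-(R2@T[:3,:3])[:,2]/np.linalg.norm(v))
R2=min([Rt,Rt*np.array([-1,1,-1])],key=off);print(np.degrees(off(R2)))
env.reach(pt,R2);env.pause(.3)
s=env.sense();print(s['t'],s['ee_pos'],s['wrist_force'])
p,d=viewer.read_camera("wrist");np.save("pics/w9.npy",d);np.savez("pics/w9s.npz",R=s['tcp_rot'],p=s['ee_pos'])
cv2.imwrite("pics/w9.png",cv2.resize(p[:,:,::-1],(800,600),interpolation=2))
```

```text
4.6533056468752125
27.725 [ 0.35045809 -0.39976629  0.22059193] [-0.00821509 -0.65988418  0.45540353]
```

View pics/w9.png

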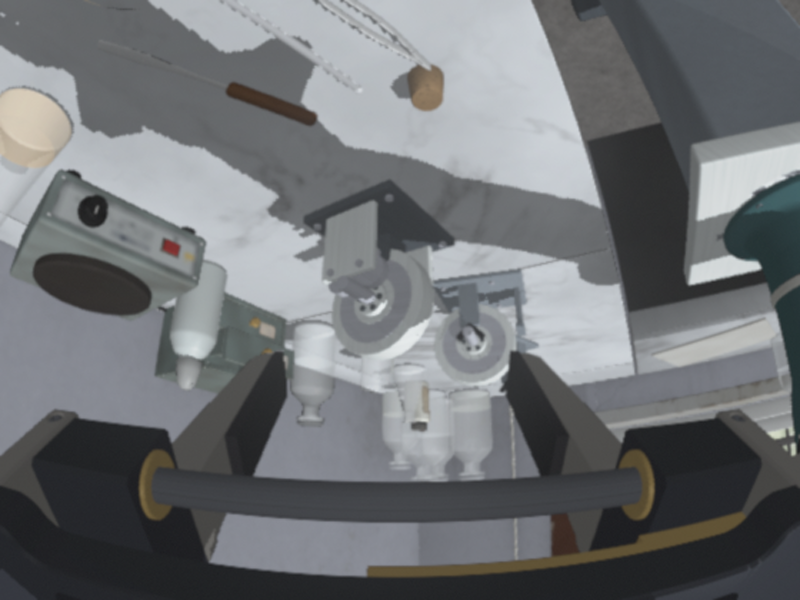

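The wrist view is upside down, with the stand at about (380,230) and the disc at about (385,300). I'll zoom in on the underside and list the depth points beyond the rim.

Run:
```python
from h import *
im=cv2.imread("pics/w9.png")[165:375,290:470][::-1,::-1]
im=cv2.convertScaleAbs(im,alpha=1.6,beta=20);cv2.imwrite("pics/z9.png",cv2.resize(im,(514,600),interpolation=2))
d=np.load("pics/w9.npy");z=np.load("pics/w9s.npz");i=viewer.camera_info("wrist")
K=i['intrinsics'];T=i['T_tool_cam'];v,u=np.mgrid[:420,:560];x=(u-K[0,2]);y=(v-K[1,2]);r=np.hypot(x,y)+1e-9
k=np.tan(np.clip(r/K[0,0],0,1.5))/r
P=np.stack([x*k*d,-y*k*d,-d],-1)@T[:3,:3].T+T[:3,3];P=P@z['R'].T+z['p']
n=np.array([np.cos(np.radians(93.7)),np.sin(np.radians(93.7)),0]);t=np.array([n[1],-n[0],0])
C=np.array([.4865,-.199,0.]);L=np.stack([(P-C)@t,(P-C)@n,P[...,2]],-1)*1000
m=(np.abs(L[...,0])<85)&(np.abs(L[...,1])<22)&(L[...,2]>15)&(d>0)&(np.hypot(L[...,0],L[...,2]-90)>57.5)
print(L[m].round(0)[:60].tolist())
m=(np.abs(L[...,0])<85)&(np.abs(L[...,1])<22)&(L[...,2]>95)&(d>0);print(L[m].min(0),L[m].max(0),"disc check")
```

```text
[[-17.0, -18.0, 21.0], [-18.0, -17.0, 21.0], [-20.0, -17.0, 22.0], [-22.0, -17.0, 22.0], [-23.0, -17.0, 23.0], [-24.0, -16.0, 22.0], [-10.0, -18.0, 20.0], [-11.0, -17.0, 20.0], [-13.0, -18.0, 22.0], [-15.0, -17.0, 22.0], [-17.0, -18.0, 23.0], [-18.0, -17.0, 23.0], [-21.0, -18.0, 24.0], [-23.0, -18.0, 25.0], [-24.0, -17.0, 25.0], [-24.0, -16.0, 24.0], [-25.0, -14.0, 24.0], [-25.0, -11.0, 22.0], [-10.0, -18.0, 22.0], [-12.0, -18.0, 23.0], [-13.0, -17.0, 23.0], [-16.0, -18.0, 24.0], [-16.0, -17.0, 24.0], [-19.0, -18.0, 25.0], [-20.0, -17.0, 25.0], [-22.0, -18.0, 26.0], [-24.0, -17.0, 26.0], [-25.0, -17.0, 27.0], [-25.0, -14.0, 25.0], [-24.0, -11.0, 23.0], [-24.0, -8.0, 22.0], [-10.0, -18.0, 24.0], [-12.0, -19.0, 25.0], [-13.0, -18.0, 25.0], [-15.0, -18.0, 25.0], [-16.0, -17.0, 26.0], [-18.0, -17.0, 26.0], [-20.0, -17.0, 27.0], [-22.0, -18.0, 28.0], [-23.0, -16.0, 27.0], [-24.0, -16.0, 27.0], [-25.0, -14.0, 27.0], [-24.0, -11.0, 25.0], [-25.0, -9.0, 24.0], [-25.0, -6.0, 23.0], [-10.0, -18.0, 26.0], [-11.0, -17.0, 26.0], [-14.0, -19.0, 27.0], [-16.0, -19.0, 28.0], [-16.0, -17.0, 27.0], [-19.0, -18.0, 29.0], [-21.0, -18.0, 29.0], [-22.0, -17.0, 29.0], [-23.0, -17.0, 29.0], [-24.0, -15.0, 29.0], [-24.0, -13.0, 28.0], [-24.0, -11.0, 27.0], [-24.0, -8.0, 25.0], [-24.0, -5.0, 24.0], [-24.0, -2.0, 22.0]]
[-58.50008269 -21.94327267  95.0019188 ] [ 51.71697214   9.8855223  144.78247783] disc check
```

View pics/z9.png

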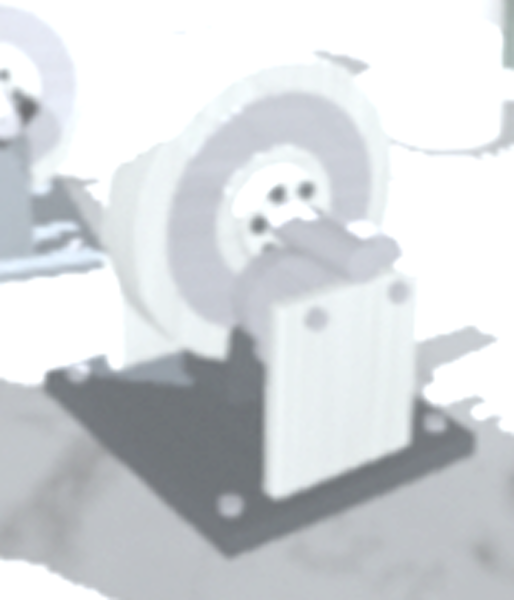

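The block shows below the disc (zoom 240,365), slightly to the -x side. I'll fit its end face's tilt and position relative to the disc to get the angle, and repeat with a second picture to see whether it's still moving.

```bash
cat > m.py <<'E'
from h import *
from station import *
def go():
    s=env.sense();p,d=viewer.read_camera("wrist")
    i=viewer.camera_info("wrist")
    K=i['intrinsics'];T=i['T_tool_cam'];v,u=np.mgrid[:420,:560];x=(u-K[0,2]);y=(v-K[1,2]);r=np.hypot(x,y)+1e-9
    k=np.tan(np.clip(r/K[0,0],0,1.5))/r
    P=np.stack([x*k*d,-y*k*d,-d],-1)@T[:3,:3].T+T[:3,3];P=P@np.array(s['tcp_rot']).T+np.array(s['ee_pos'])
    n=np.array([np.cos(np.radians(93.7)),np.sin(np.radians(93.7)),0]);t=np.array([n[1],-n[0],0])
    C=np.array([.4865,-.199,0.]);L=np.stack([(P-C)@t,(P-C)@n,P[...,2]],-1)*1000
    near=(np.abs(L[...,0])<85)&(np.abs(L[...,1])<25)&(d>0)
    # rim circle from visible rim/face points: outermost
    q=L[near&(L[...,2]>95)&(np.abs(L[...,1])<10)];
    from scipy.optimize import least_squares
    rr=least_squares(lambda c:np.hypot(q[:,0]-c[0],q[:,1+1]-c[1])-55,[0,90],loss='soft_l1').x
    m=near&(L[...,2]>17)&(np.hypot(L[...,0]-rr[0],L[...,2]-rr[1])>57)&(L[...,2]<60)
    b=L[m]; e=b[(b[:,1]>-14)&(b[:,1]<14)&(b[:,0]<0)]
    A=np.c_[e[:,2],e[:,1],np.ones(len(e))];c=np.linalg.lstsq(A,e[:,0],rcond=None)[0]
    bf=b[b[:,1]<-14]
    print(s['t'],"axis",rr.round(1),"n",len(q),"endface n",len(e),"tilt dx/dz deg",np.degrees(np.arctan(c[0])).round(1),"yaw",c[1].round(2),"x at z=30",(c@[30,0,1]).round(1),"face",len(bf),bf.min(0).round(1),bf.max(0).round(1))
    return L,p
E
python3 - <<'E'
from m import *
L1,p1=go();env.pause(1.0);L2,p2=go()
print(np.abs(p1.astype(int)-p2)[110:260,200:340].max())
E
```

```text
27.775 axis [-3.1 89.3] n 464 endface n 82 tilt dx/dz deg 5.8 yaw -0.0 x at z=30 -23.7 face 79 [-24.6 -19.8  19.6] [ -9.1 -14.4  35.8]
28.825 axis [-3.1 89.3] n 470 endface n 80 tilt dx/dz deg 6.2 yaw -0.01 x at z=30 -23.7 face 81 [-25.  -19.2  20.3] [ -9.8 -14.   35.1]
37
```

The end face's tilt (6°) and its offset (7.4°) agree: the weight hangs about 7° from straight down. That didn't change over 1 s, and the axis is at 89.3 mm. All limits are met, so I'm handing in.

Run:
```python
from station import *
print(workorder.finish_job(),env.sense()['t'])
```

```text
the job is handed in; nothing more can be done
the job is handed in; nothing more can be done
```

I pinched the flywheel by its disc and lifted it about 0.19 m clear of its rest. I carried it over the plain wheel and lowered it onto the rollers until the wrist force showed contact. Then I let go and handed the job in at about 29 s; no verdict was reported.

**Last checks:**
- **Position on the stand:** the shaft is on the rollers with its axis about 89 mm up. The disc is within about 4 mm of the stand's centre along the axles, and the shaft is parallel to them within a few degrees.
- **Weight:** it hangs about 6–7° off straight down, within the 15° limit. The depth fit of its end face gave the same angle twice, 1 s apart, so it is at rest.
- **Plain wheel:** it is within about 5 mm of its first measured position, which is about the measuring error.
- **Robot:** the gripper is clear of everything.

**Disagreements and gaps:**
- The three cameras differ by about 3 mm in position.
- The top view's 10° yaw for the disc came from a picture partly blocked by the gripper; the side view gave about 3°, so I ignored it.
- I did not find out why the weight stopped 6–7° short of straight down.

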